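# Zero the sample rotator and hold the chamber cover over its threads

## Task

Get the vacuum chamber ready to be closed: first turn the sample rotator's knob until its pointer stands on the long zero mark of the dial, and let go of it. Then take the cover plate by its handle and hold it level over the chamber, its ear over the flange's ear and every screw hole straight above its threaded hole, about 15 mm above the flange and without ever touching the chamber with it, so that I can start the screws before it settles on the seal. Finish while still holding it there in the gripper, and leave the glassware around as it stands.

Things in the scene. Friction and masses are not known exactly. Their poses are not given: they have to be found in the camera images.
- chamber: open aluminium vacuum chamber, fixed. Flange on top 100 (its x) x 120 (its y) mm, its face 90 mm above the worktop, with a 50 x 70 mm opening and a black seal; an ear (26 x 34 mm) sticks out of the flange at +x; at -x stands a grey drive box with the rotator's dial and knob. Origin: on the worktop under the flange's centre, z up. Turned about z by up to 0.25 rad
- thread_a (a point): centre of the threaded hole (6 mm wide) in the flange's -x +y corner, at the flange face; in the chamber's frame at (-38, +48, 90) mm
- thread_b (a point): threaded hole in the flange's -x -y corner, (-38, -48, 90) mm in the chamber's frame; the other two corner holes lie at (+38, +-48, 90)
- thread_ear (a point): threaded hole in the flange's ear, (+63, 0, 90) mm in the chamber's frame
- rotator_knob (a joint): angle of the rotator's knob in rad: 0 with the pointer on the long zero mark, which lies at the chamber's -x side of the knob's axis; grows anticlockwise seen from above; range -1.57 to 1.57, starts at 0.45 to 1.25; light friction of 0.06 Nm, stays where it is left. The dial has marks every 10 degrees. The sample stage in the chamber turns with it
- knob_top (a point): top centre of the black pointer knob, on its upright axis, at (-85, 0, 116) mm in the chamber's frame. Its grip is a bar 12 mm wide, 36 mm long (18 either side of the axis) and 22 mm high on a round skirt of 38 mm diameter; the skirt's upper face is 22 mm below this point. Its pointed end, marked by a white line, is the pointer. Site turns with the knob; its -x is the pointer's direction
- cover_plate: loose aluminium plate, 100 (its x) x 120 (its y) x 8 mm, about 0.3 kg, outlined like the flange: an 8 mm screw hole in each corner and a fifth in the ear at +x (ear ends 78 mm from the centre). Lies flat, handle up, on a grey mat 3 mm thick, turned about z by up to 0.55 rad. Origin: centre of its underside, which starts 3 mm above the worktop; z up
- handle (a point): centre of the cover plate's black handle bar, 40 mm above the plate's underside on its centre; the bar runs along the plate's y, is 12 mm wide, 14 mm high and 84 mm long, and has 25 mm of free height under it between two posts 66 mm apart
- hole_a (a point): centre of the plate's -x +y corner hole at the underside, (-38, +48, 0) mm in the plate's frame; belongs over thread_a
- hole_b (a point): the plate's -x -y corner hole at the underside, (-38, -48, 0) mm; belongs over thread_b; the other two lie at (+38, +-48, 0)
- hole_ear (a point): hole in the plate's ear, at the underside, (+63, 0, 0) mm in the plate's frame; belongs over thread_ear
- beaker: loose small glass beaker, 60 x 55 x 70 mm, a bystander; origin under its centre
- vial: loose vial, 27 mm wide, 51 mm high, a bystander; origin under its centre
- vial_1: second loose vial, 27 mm wide, 51 mm high, a bystander; origin under its centre
- conical_flask: loose conical flask, 72 mm wide, 115 mm high, a bystander; origin under its centre
- petri_dish: loose petri dish, 90 mm wide, 15 mm high, a bystander; origin under its centre

How it is judged:
On the way:
1. the knob's pointer stands on zero and the knob is let go, while the cover plate still lies on its mat (value of joint rotator_knob between -0.08 and 0.08 rad and contact force between the fingers and chamber below 0.1 N and distance of cover_plate from where it was at the start of the episode below 0.02 m), for 0.3 s.
At the end, for the whole second after the job is handed in: the pointer is within 0.08 rad of zero; the gripper holds the cover plate still and level (within 0.06 rad), its underside 5 to 30 mm above the flange, its holes within 3.5 mm of being straight above their threads (ear over ear), and plate and arm do not touch the chamber (value of joint rotator_knob between -0.08 and 0.08 rad and horizontal distance between hole_a and thread_a below 0.0035 m and horizontal distance between hole_b and thread_b below 0.0035 m and horizontal distance between hole_ear and thread_ear below 0.0035 m and z of cover_plate in the frame of chamber between 0.095 and 0.12 m and angle between cover_plate's own z axis and vertical below 0.06 rad and linear speed of cover_plate below 0.02 m/s and contact force between the fingers and cover_plate above 1 N and contact force between cover_plate and chamber below 0.05 N and contact force between the arm and chamber below 0.1 N); the arm keeps its last pose, push and grip.
It fails at once if the cover plate touches the chamber (contact force between cover_plate and chamber above 0.5 N).
It fails at once if glassware around is displaced by more than 25 mm (distance of any of beaker, vial, vial_1, conical_flask, petri_dish from where it was at the start of the episode above 0.025 m).
It also fails if it takes over 56 s, if anything falls off the work surface, if the arm or the gripper's body presses on something with over 40 N, if the wrist force passes 120 N, or if a joint passes its speed limit or range.

## Robot

A 6-joint arm with a two-finger parallel gripper is mounted at the origin on a cart in front of the work surface, level with it; the furniture and walls round the work are solid. World frame = base frame: x ahead of the robot, y to its left, z up, the work surface at z = 0. Lengths are in m, angles in rad, forces in N, time in s.
With the tool pointing down it reaches from about 0.3 to 0.825 m from the base axis. Payload 5.4 kg.
Tool frame: the origin (TCP) lies at the very end of the fingers, on their centre line; the grasp point (between the pads) lies 19 mm behind it; z points along the fingers, y is the line along which they close (so a half turn about z gives the same grasp; the last joint's range is limited). The gripper opens to 92 mm and grips with 3 to 60 N. Pads are 20 mm wide; open, the fingers measure 128 mm over their backs; the gripper's body (75 mm by 189 mm) begins 69 mm behind the grasp point.
Start: joints at [0.892, 0.158, 1.597, -0, 1.386, -0.21], TCP at [0.26, 0.513, 0.215] pointing down, gripper open.
Joint ranges: [-2.91, 2.91], [-0.94, 2.29], [0.18, 2.7], [-1.29, 4.43], [0.17, 2.64], [-3, 3]. Speed limits (rad/s): [2.57, 2.57, 3.14, 3.14, 3.14, 3.14].

## Interface

Orientations are given as a 3x3 rotation matrix whose columns are the frame's x, y, z axes.
In Python, from bench import sense, snapshot, close_job gives the robot as it stands.
- The arm moves only by the tool play_rows, never from a script. Its argument "steps" is a list of rows, each a list of 6 numbers: the shift along the tool's x, y, z scaled (see below), then the turn, a rotation vector about the tool's x, y, z scaled (see below). In form: [[tx, ty, tz, wx, wy, wz], ...]. A call has 1 to 20 rows; each row is the pose to reach, as a shift and turn from the pose commanded when the call began, along the tool's axes at that moment, turning the shorter way round; what a row does not reach only later rows make up. The controller multiplies each number of a shift by 0.25 m and each number of a turn by 180 degrees. A row lasts 1/10 s, in which the tool goes at most 50 mm and 8.59 degrees, less where a joint would pass 70% of its speed; a pose out of reach is approached as far as the arm can. A call with a number of a shift or a turn outside -1 to 1 is refused whole. A call with a gripper value outside its range is refused whole. "fingers" is the closure, from 0 (fully open) to 1 (shut), set as the call begins (left out, the last holds). The fingers move at their own pace and stop on an object; "force" is the grip in N (left out, the last holds). Time passes only in rows, so rows that repeat a pose let the fingers close. It gives the time, the measured TCP pose, the force, the opening and the grip force at its end, in the units of the state.
- sense(): the state, without advancing time (a new reading comes with each control period).
- snapshot(name): name is "scene" or "side" or "wrist"; returns a dict with "frame" (384x512x3 uint8, red, green, blue), "z_map" (384x512 float32, m along the optical axis (not along the pixel's ray), 0 where there is no reading), "intrinsics" (3x3 intrinsics, pixels), "extrinsics" (4x4, takes a point from camera to world coordinates). Camera axes: x right, y up, looking along -z (the intrinsics and any distortion apply to the point x, -y, -z); pixel columns grow to the right and rows downward; lengths in m; the calibration is good to about 2 mm. A picture is of the moment at which its call begins.
- close_job(): hands the job in; it is judged then, once.
The state is a dict: "clock": time; "joints": joint angles; "joint_velocities": joint speeds; "joint_torque": joint torques, N m; "ee_pos": TCP position; "eef_rot": TCP orientation; "force": force on the tool from outside, world axes, zero at the start; "wrist_torque": the same for the moment, N m; "grip_width": finger opening in m; "gripper_force": force on a finger pad.
Only numpy, scipy, OpenCV 4.12 (cv2) and the standard library are available. Lean on these libraries where they do the work, as an engineer would, in place of code of your own. Each camera call takes 0.05 s, during which the arm holds its last target. There are 200 camera calls.

## Working session

There is one attempt and no reset: what is moved stays moved. The work goes in short steps, Python scripts to look and compute and a tool call to move; the robot and the scene stay as the last step left them, time stands still between calls to the robot, and variables do not carry over. Pictures are saved under pics/ and viewed, at most 10 in all, crops included, and the job is handed in when it is done.

Besides the shell and the picture viewer there is one more tool, called after "Call:" in YAML: its name, and indented under it one key for each argument. play_rows: Moves the arm, as the interface text tells. Shifts and turns lie within -1 to 1; 1 stands for 0.25 m of shift or 180 degrees of turn. Its arguments: {"type":"object","properties":{"steps":{"type":"array","items":{"type":"array","items":{"type":"number","minimum":-1,"maximum":1}}},"fingers":{"type":"number"},"force":{"type":"number"}},"required":["steps"]}

```bash
mkdir -p pics; cat > h.py <<'E'
import numpy as np, cv2
from bench import sense, snapshot, close_job
def snap(n,f=None):
    s=snapshot(n)
    np.savez('last_%s.npz'%n,**s)
    if f: cv2.imwrite('pics/'+f,s['frame'][:,:,::-1])
    return s
def cloud(s):
    K=s['intrinsics'];T=s['extrinsics'];z=s['z_map']
    v,u=np.mgrid[:z.shape[0],:z.shape[1]]
    p=np.stack([(u-K[0,2])/K[0,0]*z,-(v-K[1,2])/K[1,1]*z,-z],-1)
    return p@T[:3,:3].T+T[:3,3]
def ray(s,uv,h):
    K=s['intrinsics'];T=s['extrinsics'];uv=np.atleast_2d(uv).astype(float)
    d=np.stack([(uv[:,0]-K[0,2])/K[0,0],-(uv[:,1]-K[1,2])/K[1,1],-np.ones(len(uv))],-1)@T[:3,:3].T
    o=T[:3,3]; return o+d*((h-o[2])/d[:,2])[:,None]
E
python3 - <<'E'
from h import *
s=sense();print({k:np.round(v,3).tolist() for k,v in s.items()})
for n in("scene","side"):
    a=snap(n,n+'0.png');print(n,np.round(a['extrinsics'],3).tolist(),a['intrinsics'].tolist())
E
```

```text
{'clock': 0.0, 'joints': [0.892, 0.159, 1.598, -0.0, 1.386, -0.21], 'joint_velocities': [-0.001, -0.002, -0.0, 0.001, -0.0, 0.0], 'joint_torque': [0.001, -38.558, -32.21, 0.07, 0.038, -0.0], 'ee_pos': [0.259, 0.512, 0.214], 'eef_rot': [[-0.892, 0.452, -0.001], [0.452, 0.892, -0.001], [0.0, -0.002, -1.0]], 'force': [-0.226, 0.336, 0.595], 'wrist_torque': [-0.003, 0.036, -0.002], 'gripper_force': 0.0, 'grip_width': 0.092}
scene [[0.733, 0.473, -0.489, -0.06], [-0.68, 0.514, -0.523, -0.528], [0.004, 0.716, 0.698, 0.869], [0.0, 0.0, 0.0, 1.0]] [[401.3506196884512, 0.0, 251.74627195998832], [0.0, 401.3506196884512, 196.9234767661028], [0.0, 0.0, 1.0]]
side [[-0.999, 0.009, -0.032, 0.462], [-0.031, -0.65, 0.759, 1.045], [-0.014, 0.76, 0.65, 0.936], [0.0, 0.0, 0.0, 1.0]] [[402.9677155364692, 0.0, 254.97817714560912], [0.0, 402.9677155364692, 192.2907304490287], [0.0, 0.0, 1.0]]
```

View pics/scene0.png

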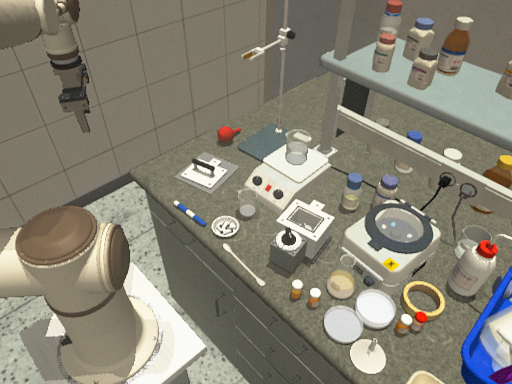

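View pics/side0.png

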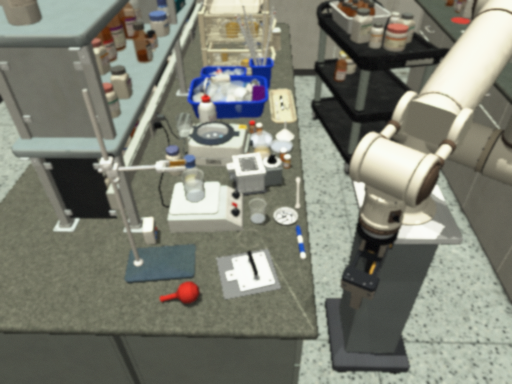

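The scene view shows the chamber flange at about (306,220), the knob at about (289,237) and the cover plate with its handle at about (206,170). In the side view the plate is at (250,270) and the chamber at (250,172). I'll measure these from the clouds.

```bash
python3 - <<'E'
from h import *
out=[]
for n,box in(("scene",(160,140,345,280)),("side",(210,140,300,300))):
    s=dict(np.load('last_%s.npz'%n));P=cloud(s);x0,y0,x1,y1=box
    for name,uv in dict(scene=dict(fl=(322,215),knob=(289,236),handle=(206,166),plate=(215,178),mat=(180,175)),side=dict(fl=(232,160),knob=(270,165),handle=(254,265),plate=(240,275),mat=(228,290)))[n].items():
        print(n,name,P[uv[1],uv[0]].round(3))
    c=s['frame'][y0:y1,x0:x1,::-1];c=cv2.resize(c,None,fx=4 if n=='scene' else 3.7,fy=4 if n=='scene' else 3.7,interpolation=cv2.INTER_CUBIC)
    cv2.imwrite('pics/%s_c.png'%n,c); 
    for lab,(a,b) in dict(flange=(.085,.095),plate=(.007,.015),bar=(.043,.055),knob=(.110,.12)).items():
        m=np.zeros(P.shape[:2],bool);m[y0:y1,x0:x1]=1
        m&=(P[...,2]>a)&(P[...,2]<b)
        k,l,st,ce=cv2.connectedComponentsWithStats(m.astype(np.uint8))
        for i in range(1,k):
            if st[i,4]>25:
                q=P[l==i];r=cv2.minAreaRect((q[:,:2]*1000).astype(np.float32));print(n,lab,st[i].tolist(),q.mean(0).round(4),np.round(r[0],1),np.round(r[1],1),round(r[2],1))
E
```

```text
scene fl [ 0.575 -0.123  0.091]
scene knob [ 0.441 -0.127  0.117]
scene handle [0.503 0.287 0.049]
scene plate [0.512 0.256 0.012]
scene mat [0.444 0.354 0.003]
scene flange [263, 145, 66, 38, 875] [0.6761 0.0666 0.093 ] [693.8  83.7] [152.4 151.6] 3.6
scene flange [275, 199, 59, 52, 1411] [ 0.5158 -0.1058  0.0903] [ 513.6 -103.7] [196.8 121.6] 10.4
scene plate [317, 146, 16, 9, 52] [0.885  0.1138 0.011 ] [886.4 116.9] [35.9 54.7] 28.6
scene plate [181, 156, 47, 33, 648] [0.5031 0.2997 0.0118] [514.  309.4] [129.4 128.2] 16.3
scene plate [173, 200, 33, 26, 96] [0.357  0.1905 0.0123] [359.1 192. ] [ 15.  135.6] 2.6
scene plate [239, 210, 17, 7, 32] [0.4822 0.0724 0.0113] [484.3  72.7] [18.7 47.4] 50.4
scene plate [212, 216, 27, 20, 194] [0.4088 0.0879 0.0111] [405.5  83. ] [70.  77.2] 78.3
scene plate [302, 236, 29, 28, 136] [ 0.5309 -0.1568  0.0095] [ 538. -155.] [116.2  29.2] 4.3
scene bar [320, 140, 11, 4, 26] [0.8845 0.1162 0.0491] [888.6 120.9] [23.6 26.8] 2.9
scene bar [192, 158, 23, 12, 94] [0.5036 0.3023 0.0496] [502.5 305.3] [13.8 83.6] 16.0
scene bar [246, 169, 85, 38, 361] 
[... 1925 characters left out ...]
.4] 87.7
side bar [242, 165, 13, 6, 35] [ 0.5379 -0.1319  0.049 ] [ 536.  -124.9] [43.1 28. ] 7.4
side bar [264, 174, 18, 5, 50] [ 0.4468 -0.0816  0.0487] [446.7 -81.2] [62.8 10.4] 13.7
side bar [237, 180, 27, 6, 62] [ 0.5265 -0.0441  0.0483] [525.  -45.4] [91.4 12.4] 11.2
side bar [232, 198, 8, 11, 42] [0.5677 0.064  0.0493] [568.   61.6] [56.4 20.4] 89.9
side bar [250, 201, 14, 6, 36] [0.4998 0.0677 0.0494] [499.5  69.4] [42.3 19.1] 0.5
side bar [249, 209, 16, 7, 44] [0.4983 0.1081 0.0495] [498.8 106.4] [48.3 20.1] 0.7
side bar [210, 215, 30, 11, 109] [0.5872 0.1524 0.0488] [591.5 154.4] [95.3 35.9] 27.5
side bar [247, 251, 11, 24, 106] [0.5064 0.3113 0.0479] [506.9 308. ] [12.8 82.2] 17.5
```

View pics/scene_c.png

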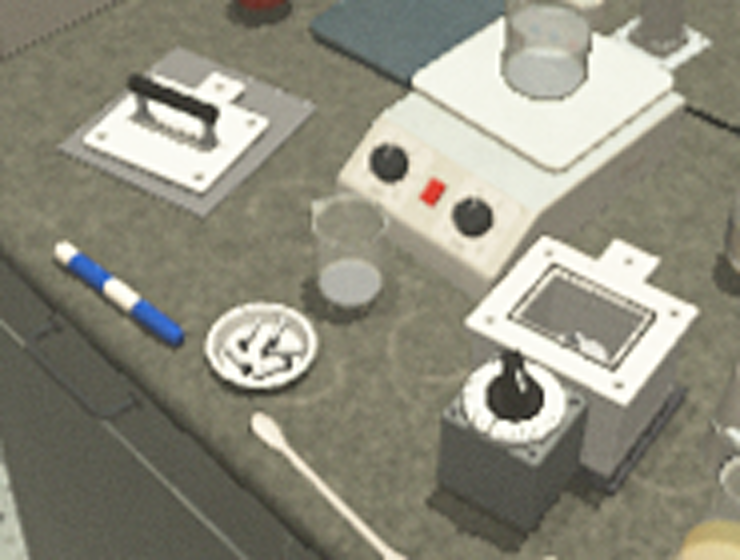

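```bash
cat >> h.py <<'E'
def go(p,yaw,cur=None):
    "row that takes the tool (pointing down) to world p with its y axis at yaw (deg); cur=(pos,rot) commanded"
    from scipy.spatial.transform import Rotation as Ro
    if cur is None: s=sense();cur=(s['ee_pos'],s['eef_rot'])
    c=np.array(cur[1]);a=np.radians(yaw);y=np.array([np.cos(a),np.sin(a),0]);z=np.array([0,0,-1.])
    R=np.c_[np.cross(y,z),y,z]
    r=np.r_[c.T@(np.array(p)-cur[0])/.25,Ro.from_matrix(c.T@R).as_rotvec()/np.pi]
    print('row',r.round(4).tolist());return r
E
python3 -c "
from h import *
go([.43,.32,.30],16.5)"
```

```text
row [-0.9563, -0.3794, -0.3447, -0.0005, 0.0001, 0.2591]
```

Call:
play_rows:
  steps:
    - [-0.4,-0.16,-0.344,0,0,0.1]
    - [-0.956,-0.379,-0.344,0,0,0.259]
    - [-0.956,-0.379,-0.344,0,0,0.259]
    - [-0.956,-0.379,-0.344,0,0,0.259]
    - [-0.956,-0.379,-0.344,0,0,0.259]
    - [-0.956,-0.379,-0.344,0,0,0.259]
    - [-0.956,-0.379,-0.344,0,0,0.259]
    - [-0.956,-0.379,-0.344,0,0,0.259]
    - [-0.956,-0.379,-0.344,0,0,0.259]
    - [-0.956,-0.379,-0.344,0,0,0.259]
    - [-0.956,-0.379,-0.344,0,0,0.259]
  fingers: 0.3

```text
clock: 1.2
ee_pos: [0.4294, 0.3212, 0.3002]
eef_rot: [[-0.286, 0.958, -0.001], [0.958, 0.286, -0.0], [0.0, -0.001, -1.0]]
force: [0.5, 0.5, -0.6]
grip_width: 0.064
gripper_force: 0.0
```

```bash
python3 - <<'E'
from h import *
a=snap('wrist','w1.png');print(a['extrinsics'].round(3).tolist(),a['intrinsics'].tolist());s=sense();print(s['ee_pos'],s['eef_rot'])
go([.44,-.14,.30],-32.5)
go([.44,.10,.30],0)
E
```

```text
[[0.958, -0.278, -0.07, 0.411], [0.287, 0.929, 0.232, 0.386], [0.0, -0.242, 0.97, 0.469], [0.0, 0.0, 0.0, 1.0]] [[300.51449099365266, 0.0, 255.109511972199], [0.0, 300.51449099365266, 188.3141247257878], [0.0, 0.0, 1.0]]
[0.4295524  0.32106161 0.30036634] [[-2.85899481e-01  9.58259518e-01 -4.26657819e-04]
 [ 9.58259613e-01  2.85899443e-01 -1.48063821e-04]
 [-1.99023330e-05 -4.51180326e-04 -9.99999898e-01]]
row [-1.7792, -0.4872, 0.0017, -0.0001, 0.0001, 0.2728]
row [-0.8593, -0.2128, 0.0016, -0.0001, 0.0, 0.0923]
```

View pics/w1.png

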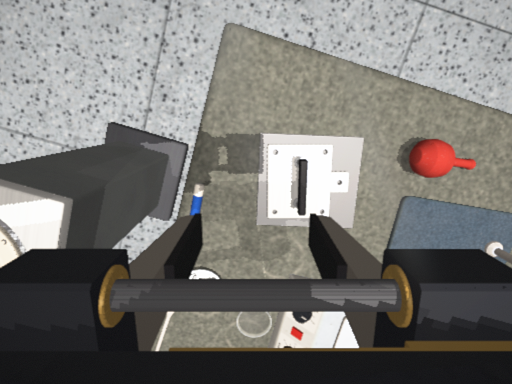

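The plate's holes show at about (276,152), (325,152), (275,212), (324,212) and (340,183), and the handle bar at (303,187). Next I'll measure the plate precisely and move on towards the knob.

```bash
cat >> h.py <<'E'
def holes(s,approx,h,r=5,show=True):
    "dark-blob centroid near every approximate pixel, cast on z=h"
    g=cv2.cvtColor(s['frame'],cv2.COLOR_RGB2GRAY).astype(float);c=[]
    for u,v in approx:
        for _ in range(3):
            u0,v0=int(round(u)),int(round(v));w=g[v0-r:v0+r+1,u0-r:u0+r+1]
            d=np.clip(np.median(w)-12-w,0,None);V,U=np.mgrid[v0-r:v0+r+1,u0-r:u0+r+1]
            u,v=(d*U).sum()/d.sum(),(d*V).sum()/d.sum()
        c.append((u,v))
    c=np.array(c);return c,ray(s,c,h)
def fit(model,pts):
    "2D rigid fit model->pts (mm): yaw deg, origin, residuals"
    m,p=np.array(model,float),np.array(pts)[:,:2]*1000
    a,b=m-m.mean(0),p-p.mean(0);t=np.arctan2((a[:,0]*b[:,1]-a[:,1]*b[:,0]).sum(),(a*b).sum())
    R=np.array([[np.cos(t),-np.sin(t)],[np.sin(t),np.cos(t)]]);o=p.mean(0)-R@m.mean(0)
    print('yaw',np.degrees(t).round(2),'origin',o.round(1),'res',(p-(m@R.T+o)).round(1).tolist());return t,o
H5=[(-38,48),(38,48),(-38,-48),(38,-48),(63,0)]
E
python3 - <<'E'
from h import *
s=dict(np.load('last_wrist.npz'))
c,p=holes(s,[(276,152),(325,152),(275,212),(324,212),(340,183)],.011,4);print(c.round(1).tolist());fit(H5,p)
P=cloud(s);m=(P[...,2]>.043)&(P[...,2]<.058);m[:,:260]=0;m[:,345:]=0;m[:140]=0;m[230:]=0
q=P[m];print(len(q),cv2.minAreaRect((q[:,:2]*1000).astype(np.float32)),q.mean(0));print(P[182,340],P[230,260])
E
```

```text
[[275.8, 151.9], [325.3, 151.4], [274.5, 211.6], [318.6, 219.8], [339.5, 182.2]]
yaw 14.94 origin [506.8 303.2] res [[-0.3, 0.8], [-1.7, 3.6], [1.9, 1.8], [0.7, -10.7], [-0.6, 4.5]]
474 ((506.9815673828125, 305.6733093261719), (12.399713516235352, 83.35777282714844), 16.823070526123047) [0.50628218 0.30651685 0.04793654]
[0.57061665 0.32340421 0.00265039] [4.72738635e-01 2.07949197e-01 7.42669980e-05]
```

Call:
play_rows:
  steps:
    - [-0.2,-0.05,0,0,0,0.03]
    - [-0.4,-0.1,0,0,0,0.06]
    - [-0.6,-0.15,0,0,0,0.09]
    - [-0.8,-0.2,0,0,0,0.13]
    - [-0.93,-0.24,0,0,0,0.17]
    - [-0.93,-0.24,0,0,0,0.21]
    - [-0.93,-0.24,0,0,0,0.25]
    - [-0.93,-0.24,0,0,0,0.273]
    - [-0.93,-0.24,0,0,0,0.273]
    - [-0.93,-0.24,0,0,0,0.273]

```text
clock: 2.25
ee_pos: [0.4387, 0.0807, 0.3006]
eef_rot: [[0.537, 0.844, -0.0], [0.844, -0.537, -0.0], [-0.0, -0.0, -1.0]]
force: [0.0, -0.1, 0.2]
grip_width: 0.0642
gripper_force: 0.0
```

```bash
python3 - <<'E'
from h import *
s=sense();print(s['ee_pos'],s['joints'])
go([.46,-.13,.30],-32.5)
E
```

```text
[0.43870738 0.08072699 0.30059953] [-9.01583467e-02 -2.33283781e-01  1.80958109e+00 -4.08900837e-06
  1.56532121e+00  4.76711807e-01]
row [-0.6653, 0.5245, 0.0024, -0.0, 0.0, 0.0001]
```

```bash
python3 - <<'E'
from h import *
go([.45,-.15,.28],-32.5)
s=dict(np.load('last_wrist.npz'))
c,p=holes(s,[(276,152),(325,152),(275,212),(340,183)],.011,4);fit([H5[i] for i in(0,1,2,4)],p)
E
```

```text
row [-0.7543, 0.5337, 0.0824, -0.0, 0.0, 0.0001]
yaw 16.75 origin [507.1 305.8] res [[0.6, -0.2], [-0.1, 0.3], [-0.2, -0.0], [-0.3, -0.0]]
```

Plate: origin (507.1, 305.8) mm, yaw 16.75°. The bar agrees with this (507.0, 305.7; 16.8°).

Call:
play_rows:
  steps:
    - [-0.15,0.1,0,0,0,0]
    - [-0.3,0.2,0.03,0,0,0]
    - [-0.45,0.31,0.05,0,0,0]
    - [-0.6,0.42,0.08,0,0,0]
    - [-0.754,0.534,0.082,0,0,0]
    - [-0.754,0.534,0.082,0,0,0]
    - [-0.754,0.534,0.082,0,0,0]

```text
clock: 2.95
ee_pos: [0.4495, -0.1506, 0.2799]
eef_rot: [[0.54, 0.842, -0.0], [0.842, -0.54, 0.001], [0.0, -0.001, -1.0]]
force: [-0.2, 0.7, 0.1]
grip_width: 0.0641
gripper_force: 0.0
```

```bash
python3 - <<'E'
from h import *
a=snap('wrist','w2.png');s=sense();print(s['ee_pos'])
P=cloud(a);g=a['frame'].sum(2)
for lab,(lo,hi) in dict(flange=(.084,.096),knob=(.108,.124)).items():
    m=((P[...,2]>lo)&(P[...,2]<hi)&(P[...,0]>.40)&(P[...,0]<.63)&(abs(P[...,1]+.11)<.11)).astype(np.uint8)
    k,l,st,ce=cv2.connectedComponentsWithStats(m)
    for i in range(1,k):
        if st[i,4]>60: q=P[l==i];print(lab,st[i].tolist(),q.mean(0).round(4),cv2.minAreaRect((q[:,:2]*1000).astype(np.float32)))
E
```

```text
[ 0.44966731 -0.14971505  0.28008534]
flange [227, 22, 135, 142, 7504] [ 0.5428 -0.098   0.0886] ((548.4415893554688, -98.89927673339844), (126.57398986816406, 120.30626678466797), 11.869656562805176)
flange [216, 121, 54, 54, 1922] [ 0.4531 -0.1183  0.0879] ((452.2388610839844, -119.21641540527344), (63.69691467285156, 63.906368255615234), 57.57878494262695)
flange [359, 124, 58, 47, 1265] [ 0.5963 -0.2078  0.0919] ((595.1505737304688, -207.5969696044922), (24.751794815063477, 69.62834167480469), 89.94117736816406)
knob [236, 134, 12, 33, 320] [ 0.4534 -0.1175  0.1143] ((452.424072265625, -118.58841705322266), (34.9176139831543, 11.898425102233887), 53.74177551269531)
```

View pics/w2.png

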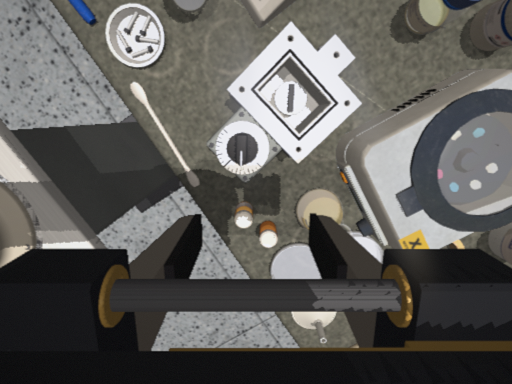

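The flange holes are at (242,89), (290,39), (298,150), (346,102) and the ear hole at (337,55). The knob sits at (243,148), with its white pointer line pointing down the image (tool -x). The vials at (243,215) and (268,235) are well below finger height.

```bash
python3 - <<'E'
from h import *
a=dict(np.load('last_wrist.npz'))
c,p=holes(a,[(242,89),(290,39),(298,150),(346,102),(337,55)],.09,4);print(c.round(1).tolist())
t,o=fit(H5,p)
kn=o+np.array([np.cos(t),np.sin(t)])*-85;print('knob axis',kn)
g=cv2.cvtColor(a['frame'],cv2.COLOR_RGB2GRAY).astype(float)
# white pointer line on black knob top
P=cloud(a);m=np.zeros(g.shape,bool);m[130:170,232:252]=1
m&=(P[...,2]>.108)&(P[...,2]<.124)&(g>90)
v,u=np.nonzero(m);q=ray(a,np.c_[u,v],.116)[:,:2]*1000;print(len(q),np.c_[u,v].tolist())
d=q.mean(0)-kn;print('pointer dir',np.degrees(np.arctan2(*d[::-1]))%360,'zero',np.degrees(t)+180)
go([kn[0]/1000,kn[1]/1000,.125],-34)
E
```

```text
[[241.3, 88.9], [290.0, 38.1], [298.0, 148.9], [346.5, 102.7], [335.8, 54.5]]
yaw 11.84 origin [ 534.9 -101. ] res [[0.5, -0.3], [-0.1, -0.4], [0.3, 0.4], [-0.3, 0.4], [-0.4, -0.1]]
knob axis [ 451.67729281 -118.47504002]
72 [[242, 136], [243, 136], [244, 136], [245, 136], [242, 137], [243, 137], [244, 137], [245, 137], [243, 138], [244, 138], [243, 139], [244, 139], [244, 140], [244, 141], [240, 150], [241, 150], [240, 151], [241, 151], [242, 151], [240, 152], [241, 152], [242, 152], [240, 153], [241, 153], [242, 153], [240, 154], [241, 154], [242, 154], [240, 155], [241, 155], [242, 155], [239, 156], [240, 156], [241, 156], [242, 156], [239, 157], [240, 157], [241, 157], [242, 157], [239, 158], [240, 158], [241, 158], [242, 158], [239, 159], [240, 159], [241, 159], [242, 159], [239, 160], [240, 160], [241, 160], [242, 160], [239, 161], [240, 161], [241, 161], [242, 161], [239, 162], [240, 162], [241, 162], [242, 162], [239, 163], [240, 163], [241, 163], [242, 163], [239, 164], [240, 164], [241, 164], [242, 164], [243, 164], [240, 165], [241, 165], [242, 165], [241, 166]]
pointer dir 248.19433587799193 zero 191.84325897771433
row [0.1094, -0.0603, 0.6204, -0.0001, -0.0001, 0.0079]
```

Call:
play_rows:
  steps:
    - [0.05,-0.03,0.15,0,0,0.01]
    - [0.109,-0.06,0.3,0,0,0.018]
    - [0.109,-0.06,0.45,0,0,0.018]
    - [0.109,-0.06,0.6,0,0,0.018]
    - [0.109,-0.06,0.68,0,0,0.018]
    - [0.109,-0.06,0.722,0,0,0.018]
    - [0.109,-0.06,0.722,0,0,0.018]
    - [0.109,-0.06,0.722,0,0,0.018]

```text
clock: 3.8
ee_pos: [0.4526, -0.1191, 0.1009]
eef_rot: [[0.585, 0.811, 0.002], [0.811, -0.585, -0.001], [0.0, 0.002, -1.0]]
force: [0.7, -0.2, -0.1]
grip_width: 0.0641
gripper_force: 0.0
```

```bash
python3 - <<'E'
from h import *
s=sense();print(s['ee_pos'],s['force']);go([.4517,-.1185,.0995],-36)
E
```

```text
[ 0.45263158 -0.11907452  0.10090021] [ 0.72832771 -0.20237366 -0.05126035]
row [-0.0003, -0.0044, 0.0056, 0.0007, -0.0001, 0.0012]
```

Close on the knob and turn it 42.2° clockwise (+0.234 about tool z).

Call:
play_rows:
  steps:
    - [0,-0.004,0.006,0,0,0]
    - [0,-0.004,0.006,0,0,0]
    - [0,-0.004,0.006,0,0,0]
    - [0,-0.004,0.006,0,0,0]
    - [0,-0.004,0.006,0,0,0]
    - [0,-0.004,0.006,0,0,0]
    - [0,-0.004,0.006,0,0,0]
    - [0,-0.004,0.006,0,0,0]
  fingers: 1
  force: 12

```text
clock: 4.6
ee_pos: [0.451, -0.1188, 0.0981]
eef_rot: [[0.586, 0.81, 0.0], [0.81, -0.586, -0.0], [-0.0, 0.0, -1.0]]
force: [0.7, -0.8, -1.0]
grip_width: 0.0119
gripper_force: 12.0
```

```bash
python3 - <<'E'
from h import *
s=sense();print(s['ee_pos'],s['force'],s['wrist_torque'],s['gripper_force'],s['grip_width']);go([.4522,-.119,.0995],-78.2)
E
```

```text
[ 0.45097859 -0.11878887  0.09808517] [ 0.69653197 -0.75946594 -1.02261985] [-0.07259117 -0.03166856  0.11234134] 11.965226233005524 0.011889612008799283
row [0.0022, 0.0045, -0.0057, 0.0001, -0.0, 0.2352]
```

Call:
play_rows:
  steps:
    - [0,0,0,0,0,0.03]
    - [0,0,0,0,0,0.06]
    - [0,0,0,0,0,0.09]
    - [0,0,0,0,0,0.12]
    - [0,0,0,0,0,0.15]
    - [0,0,0,0,0,0.18]
    - [0,0,0,0,0,0.21]
    - [0,0,0,0,0,0.235]
    - [0,0,0,0,0,0.235]
    - [0,0,0,0,0,0.235]
    - [0,0,0,0,0,0.235]

```text
clock: 5.7
ee_pos: [0.451, -0.1188, 0.0981]
eef_rot: [[0.978, 0.206, 0.0], [0.206, -0.978, -0.0], [0.0, 0.0, -1.0]]
force: [2.0, -1.4, -0.6]
grip_width: 0.0118
gripper_force: 12.0
```

Call:
play_rows:
  steps:
    - [0,0,0,0,0,0]
    - [0,0,0,0,0,0]
    - [0,0,0,0,0,0]
    - [0,0,0,0,0,0]
  fingers: 0.5

```text
clock: 6.1
ee_pos: [0.4508, -0.1185, 0.0981]
eef_rot: [[0.979, 0.205, -0.0], [0.205, -0.979, 0.0], [-0.0, -0.0, -1.0]]
force: [-0.6, -0.1, -0.4]
grip_width: 0.0416
gripper_force: 0.0
```

Call:
play_rows:
  steps:
    - [0,0,-0.1,0,0,0]
    - [0,0,-0.25,0,0,0]
    - [0,0,-0.45,0,0,0]
    - [-0.05,0,-0.6,0,0,0]
    - [-0.1,0,-0.7,0,0,0]
    - [-0.1,0,-0.7,0,0,0]
    - [-0.1,0,-0.7,0,0,0]

```text
clock: 6.8
ee_pos: [0.4265, -0.1238, 0.2727]
eef_rot: [[0.979, 0.205, 0.0], [0.205, -0.979, -0.0], [0.0, 0.0, -1.0]]
force: [0.6, -0.0, -0.2]
grip_width: 0.0456
gripper_force: 0.0
```

```bash
python3 - <<'E'
from h import *
a=snap('wrist');c=a['frame'][0:240,130:430,::-1]
cv2.imwrite('pics/w3.png',cv2.resize(c,None,fx=2.5,fy=2.5,interpolation=cv2.INTER_CUBIC))
s=sense();print(s['ee_pos'],s['joints'])
P=cloud(a);m=((P[...,2]>.108)&(P[...,2]<.124)&(np.hypot(P[...,0]-.4517,P[...,1]+.1185)<.03))
q=P[m];print(len(q),q.mean(0),cv2.minAreaRect((q[:,:2]*1000).astype(np.float32)))
v,u=np.nonzero(m);print(u.min(),u.max(),v.min(),v.max())
E
```

```text
[ 0.42606422 -0.1233729   0.27159987] [-5.55712131e-01 -2.28598764e-01  1.86177764e+00  1.90172668e-04
  1.51048868e+00  8.08476531e-01]
335 [ 0.45396531 -0.11898286  0.11424888] ((452.581787109375, -119.38616943359375), (34.83107376098633, 11.012426376342773), 11.669961929321289)
251 261 137 169
```

View pics/w3.png

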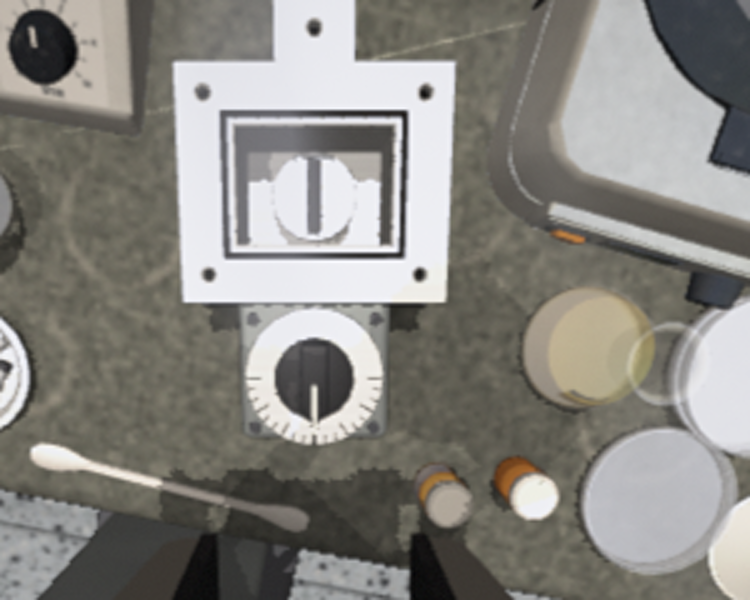

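The pointer's white line at crop (314,405) stands on the long zero mark at (314,437), and the bar measures 11.7° against the chamber's 11.84°. Now I'll refine the chamber pose and go to the plate.

```bash
python3 - <<'E'
from h import *
a=dict(np.load('last_wrist.npz'))
c,p=holes(a,[(213.6,109.6),(211.2,36.8),(298,109.6),(300.4,36.8),(255.6,10.8)],.09,4);print(c.round(1).tolist())
fit(H5,p)
go([.45,.08,.28],-30);go([.507,.3058,.28],16.75)
E
```

```text
[[213.1, 109.4], [210.6, 36.5], [297.4, 109.4], [299.7, 36.6], [255.2, 10.8]]
yaw 11.89 origin [ 534.9 -101.2] res [[0.5, -0.3], [-0.1, -0.3], [0.3, 0.4], [-0.3, 0.3], [-0.4, -0.1]]
row [0.2605, -0.7766, -0.0327, -0.0007, 0.0002, -0.2676]
row [0.669, -1.6138, -0.032, -0.0007, -0.0001, -0.5273]
```

Call:
play_rows:
  steps:
    - [0.05,-0.15,-0.03,0,0,-0.04]
    - [0.1,-0.3,-0.03,0,0,-0.08]
    - [0.15,-0.48,-0.03,0,0,-0.12]
    - [0.2,-0.65,-0.03,0,0,-0.16]
    - [0.26,-0.777,-0.03,0,0,-0.2]
    - [0.28,-0.9,-0.03,0,0,-0.24]
    - [0.3,-0.98,-0.03,0,0,-0.28]
    - [0.3,-0.98,-0.03,0,0,-0.32]
    - [0.3,-0.98,-0.03,0,0,-0.36]
    - [0.3,-0.98,-0.03,0,0,-0.4]

```text
clock: 7.85
ee_pos: [0.4486, 0.132, 0.2779]
eef_rot: [[0.101, 0.995, -0.005], [0.995, -0.101, -0.0], [-0.001, -0.005, -1.0]]
force: [0.1, -0.6, 0.4]
grip_width: 0.0459
gripper_force: 0.0
```

```bash
python3 - <<'E'
from h import *
s=sense();print(s['ee_pos'],s['joints'])
go([.507,.3058,.20],16.75)
E
```

```text
[0.44859732 0.13199969 0.27794548] [ 2.68176098e-02 -1.61019202e-01  1.79167861e+00  7.26479521e-05
  1.51558345e+00  1.28062318e-01]
row [0.7154, 0.1636, 0.3107, -0.0015, -0.0001, -0.1253]
```

Call:
play_rows:
  steps:
    - [0.15,0.04,0,0,0,-0.04]
    - [0.3,0.08,0.05,0,0,-0.08]
    - [0.45,0.12,0.12,0,0,-0.125]
    - [0.6,0.15,0.2,0,0,-0.125]
    - [0.715,0.164,0.3,0,0,-0.125]
    - [0.715,0.164,0.31,0,0,-0.125]
    - [0.715,0.164,0.31,0,0,-0.125]
    - [0.715,0.164,0.31,0,0,-0.125]
  fingers: 0.4

```text
clock: 8.65
ee_pos: [0.5094, 0.3041, 0.203]
eef_rot: [[-0.281, 0.96, -0.0], [0.96, 0.281, -0.0], [-0.0, -0.0, -1.0]]
force: [0.6, 0.3, 0.0]
grip_width: 0.055
gripper_force: 0.0
```

```bash
python3 - <<'E'
from h import *
s=sense();print(s['ee_pos'],s['eef_rot'].round(4).tolist(),s['grip_width'])
go([.507,.3058,.0235],16.75)
E
```

```text
[0.50942114 0.30412702 0.2029584 ] [[-0.2809, 0.9597, -0.0004], [0.9597, 0.2809, -0.0004], [-0.0003, -0.0005, -1.0]] 0.05502897845125769
row [0.0094, -0.0071, 0.7178, -0.0002, 0.0001, -0.0024]
```

Call:
play_rows:
  steps:
    - [0.009,-0.007,0.15,0,0,-0.002]
    - [0.009,-0.007,0.3,0,0,-0.002]
    - [0.009,-0.007,0.45,0,0,-0.002]
    - [0.009,-0.007,0.58,0,0,-0.002]
    - [0.009,-0.007,0.66,0,0,-0.002]
    - [0.009,-0.007,0.7,0,0,-0.002]
    - [0.009,-0.007,0.716,0,0,-0.002]
    - [0.009,-0.007,0.716,0,0,-0.002]
    - [0.009,-0.007,0.716,0,0,-0.002]

```text
clock: 9.55
ee_pos: [0.5085, 0.3067, 0.0258]
eef_rot: [[-0.287, 0.958, 0.003], [0.958, 0.287, 0.001], [0.0, 0.003, -1.0]]
force: [0.4, -0.1, 0.6]
grip_width: 0.0551
gripper_force: 0.0
```

Call:
play_rows:
  steps:
    - [0,0,0,0,0,0]
    - [0,0,0,0,0,0]
    - [0,0,0,0,0,0]
    - [0,0,0,0,0,0]
    - [0,0,0,0,0,0]
    - [0,0,0,0,0,0]
    - [0,0,0,0,0,0]
    - [0,0,0,0,0,0]
    - [0,0,0,0,0,0]
  fingers: 1
  force: 40

```text
clock: 10.45
ee_pos: [0.5066, 0.3063, 0.024]
eef_rot: [[-0.287, 0.958, -0.001], [0.958, 0.287, -0.0], [-0.0, -0.001, -1.0]]
force: [-4.1, -0.6, 3.6]
grip_width: 0.0116
gripper_force: 40.0
```

Call:
play_rows:
  steps:
    - [0,0,-0.02,0,0,0]
    - [0,0,-0.06,0,0,0]
    - [0,0,-0.14,0,0,0]
    - [0,0,-0.26,0,0,0]
    - [0,0,-0.4,0,0,0]
    - [0,0,-0.54,0,0,0]
    - [0,0,-0.68,0,0,0]
    - [0,0,-0.78,0,0,0]
    - [0,0,-0.84,0,0,0]
    - [0,0,-0.86,0,0,0]
    - [0,0,-0.86,0,0,0]
    - [0,0,-0.86,0,0,0]

```text
clock: 11.65
ee_pos: [0.5063, 0.3061, 0.2371]
eef_rot: [[-0.287, 0.958, -0.003], [0.958, 0.287, -0.001], [-0.0, -0.003, -1.0]]
force: [-1.2, -0.3, -4.7]
grip_width: 0.0115
gripper_force: 40.0
```

```bash
python3 - <<'E'
from h import *
s=sense();print(s['ee_pos'],s['eef_rot'].round(4).tolist(),s['grip_width'],s['force'],s['wrist_torque'])
go([.535,-.1012,.24],11.87)
a=snap('wrist','w4.png')
E
```

```text
[0.50628657 0.30605273 0.23710481] [[-0.2873, 0.9578, -0.0031], [0.9578, 0.2873, -0.0011], [-0.0002, -0.0032, -1.0]] 0.01152667364882341 [-1.22362795 -0.29486361 -4.66089093] [-0.07236015  0.06554756  0.00298864]
row [-1.5933, -0.3581, -0.0101, -0.001, 0.0001, 0.0268]
```

View pics/w4.png

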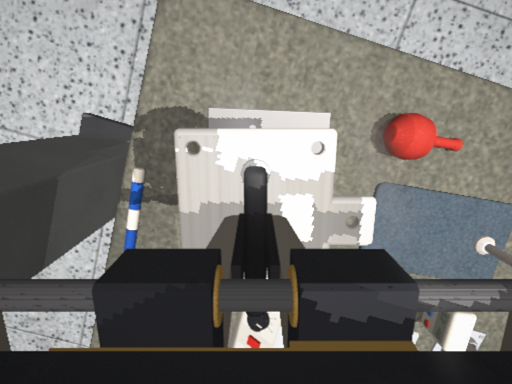

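The plate is held. Its +y corner holes show at (193,148) and (318,148) and the ear hole at (352,222), so I'll use them to measure its pose in the grip.

```bash
cat >> h.py <<'E'
def held(a,s,uv):
    "pose of held plate from the wrist picture: top-face plane by depth, yaw and origin by holes 0,1,4"
    P=cloud(a);zt=s['ee_pos'][2]-.021+.008
    m=abs(P[...,2]-zt)<.008;m[240:]=0
    q=P[m];q=q[np.hypot(*(q[:,:2]-s['ee_pos'][:2]).T)<.09]
    c=q.mean(0);n=np.linalg.svd(q-c,full_matrices=False)[2][2];n*=np.sign(n[2])
    print('plane n',n.round(3),'z at centre',(c[2]-n[:2]@(s['ee_pos'][:2]-c[:2])/n[2]).round(4),len(q),'res',np.std((q-c)@n).round(4))
    h=c[2]-n[:2]@(s['ee_pos'][:2]-c[:2])/n[2]
    px,p=holes(a,uv,h,7);print(px.round(1).tolist());t,o=fit([H5[i] for i in(0,1,4)],p)
    print('tool yaw',np.degrees(np.arctan2(s['eef_rot'][1,1],s['eef_rot'][0,1])).round(2),'plate-tool mm',(o-1000*s['ee_pos'][:2]).round(1))
E
python3 - <<'E'
from h import *
held(dict(np.load('last_wrist.npz')),sense(),[(193,148),(318,148),(352,222)])
E
```

```text
plane n [0.002 0.006 1.   ] z at centre 0.2226 16101 res 0.0009
[[193.7, 147.1], [321.0, 149.0], [354.3, 222.8]]
yaw 16.27 origin [508.3 305.9] res [[-0.7, -0.1], [0.7, -0.2], [-0.0, 0.3]]
tool yaw 16.7 plate-tool mm [ 2.1 -0.1]
```

Call:
play_rows:
  steps:
    - [-0.02,-0.005,0,0,0,0]
    - [-0.07,-0.016,0,0,0,0]
    - [-0.15,-0.034,0,0,0,0]
    - [-0.25,-0.056,0,0,0,0]
    - [-0.36,-0.081,0,0,0,0]
    - [-0.47,-0.106,0,0,0,0]
    - [-0.58,-0.131,0,0,0,0]
    - [-0.68,-0.153,0,0,0,0]
    - [-0.74,-0.167,0,0,0,0]
    - [-0.78,-0.175,0,0,0,0]
    - [-0.8,-0.18,0,0,0,0]
    - [-0.8,-0.18,0,0,0,0]

```text
clock: 12.9
ee_pos: [0.5215, 0.1018, 0.2391]
eef_rot: [[-0.287, 0.958, -0.0], [0.958, 0.287, 0.0], [0.0, -0.0, -1.0]]
force: [-0.1, -0.4, -4.4]
grip_width: 0.0117
gripper_force: 40.0
```

Call:
play_rows:
  steps:
    - [-0.02,-0.005,0,0,0,0.003]
    - [-0.07,-0.016,0,0,0,0.006]
    - [-0.15,-0.034,0,0,0,0.01]
    - [-0.25,-0.056,0,0,0,0.014]
    - [-0.36,-0.081,0,0,0,0.018]
    - [-0.47,-0.106,0,0,0,0.022]
    - [-0.58,-0.131,0,0,0,0.026]
    - [-0.68,-0.153,0,0,0,0.027]
    - [-0.74,-0.167,0,0,0,0.027]
    - [-0.78,-0.175,0,0,0,0.027]
    - [-0.793,-0.178,0,0,0,0.027]
    - [-0.793,-0.178,0,0,0,0.027]
    - [-0.793,-0.178,0,0,0,0.027]

```text
clock: 14.2
ee_pos: [0.5359, -0.0999, 0.2391]
eef_rot: [[-0.206, 0.979, -0.0], [0.979, 0.206, 0.001], [0.001, -0.0, -1.0]]
force: [0.4, -0.3, -3.9]
grip_width: 0.0116
gripper_force: 40.0
```

```bash
python3 - <<'E'
from h import *
s=sense();print(s['ee_pos'],s['eef_rot'].round(4).tolist())
a=snap('wrist');held(a,s,[(193,148),(318,148),(352,222)])
E
```

```text
[ 0.53586157 -0.09986725  0.23906779] [[-0.2061, 0.9785, -0.0001], [0.9785, 0.2061, 0.0005], [0.0005, -0.0, -1.0]]
plane n [-0.001  0.004  1.   ] z at centre 0.2246 16116 res 0.0009
[[193.4, 144.4], [319.7, 148.2], [354.6, 222.9]]
yaw 10.87 origin [537.2 -99.4] res [[-0.8, 0.4], [-0.0, -0.4], [0.9, 0.1]]
tool yaw 11.9 plate-tool mm [1.3 0.5]
```

```bash
python3 - <<'E'
from h import *
go([.5343,-.1011,.1275],11.87)
E
```

```text
row [-0.0038, -0.0072, 0.4463, 0.0, -0.0001, 0.0002]
```

Call:
play_rows:
  steps:
    - [-0.001,-0.002,0.03,0,0,0]
    - [-0.002,-0.004,0.09,0,0,0]
    - [-0.004,-0.007,0.16,0,0,0]
    - [-0.004,-0.007,0.22,0,0,0]
    - [-0.004,-0.007,0.27,0,0,0]
    - [-0.004,-0.007,0.31,0,0,0]
    - [-0.004,-0.007,0.34,0,0,0]
    - [-0.004,-0.007,0.37,0,0,0]
    - [-0.004,-0.007,0.39,0,0,0]
    - [-0.004,-0.007,0.41,0,0,0]
    - [-0.004,-0.007,0.425,0,0,0]
    - [-0.004,-0.007,0.435,0,0,0]
    - [-0.004,-0.007,0.445,0,0,0]
    - [-0.004,-0.007,0.445,0,0,0]
    - [-0.004,-0.007,0.445,0,0,0]
    - [-0.004,-0.007,0.445,0,0,0]

```text
clock: 15.85
ee_pos: [0.5345, -0.1022, 0.1281]
eef_rot: [[-0.205, 0.979, 0.0], [0.979, 0.205, -0.0], [-0.0, 0.0, -1.0]]
force: [0.8, -0.9, -4.2]
grip_width: 0.0119
gripper_force: 40.0
```

```bash
python3 - <<'E'
from h import *
s=sense();print(s['ee_pos'],s['eef_rot'].round(4).tolist(),s['force'],s['gripper_force'])
a=snap('wrist');held(a,s,[(193,148),(318,148),(352,222)])
x=cv2.resize(a['frame'][120:250,160:390,::-1],None,fx=3,fy=3,interpolation=cv2.INTER_CUBIC)
b=snap('scene');y=cv2.resize(b['frame'][170:270,250:365,::-1],(460,390),interpolation=cv2.INTER_CUBIC)
cc=np.zeros((590,800,3),np.uint8);x=cv2.resize(x,(400,226*1));cc[:226,:400]=x;cc[:390//1,400-60+60:800]=cv2.resize(y,(400,390))
c=snap('side');cc[230:580,:400]=cv2.resize(c['frame'][140:210,205:285,::-1],(400,350),interpolation=cv2.INTER_CUBIC)
cv2.imwrite('pics/fin.png',cc)
E
```

```text
[ 0.53454242 -0.10217429  0.12808791] [[-0.2052, 0.9787, 0.0004], [0.9787, 0.2052, -0.0002], [-0.0003, 0.0004, -1.0]] [ 0.83226706 -0.89249274 -4.16533193] 39.998788833618164
plane n [-0.001  0.005  1.   ] z at centre 0.1136 16918 res 0.001
[[189.0, 149.0], [319.6, 147.9], [354.3, 223.1]]
yaw 12.42 origin [ 536.1 -103.2] res [[-2.1, -0.1], [1.2, 0.5], [0.9, -0.4]]
tool yaw 11.84 plate-tool mm [ 1.5 -1. ]
```

View pics/fin.png

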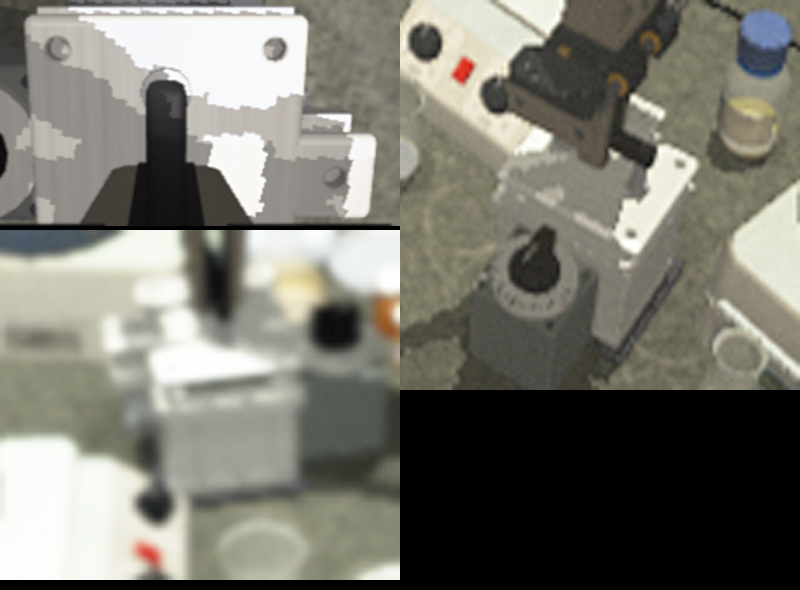

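The plate hovers clear over the flange, its ear over the flange's ear, with flange edges visible behind the plate's +y and ear edges. The hole centroids are biased by shading, so I'll cross-check with the plate's outline from depth.

```bash
python3 - <<'E'
from h import *
a=dict(np.load('last_wrist.npz'));P=cloud(a);s=sense();h=.1145
m=abs(P[...,2]-h)<.007;m[250:]=0
m=cv2.morphologyEx(m.astype(np.uint8),cv2.MORPH_CLOSE,np.ones((15,15)))
k,l,st,_=cv2.connectedComponentsWithStats(m);i=1+st[1:,4].argmax();v,u=np.nonzero(l==i);print(st[i])
for yaw in(11.2,11.87,12.5):
    t=np.radians(yaw);R=np.array([[np.cos(t),-np.sin(t)],[np.sin(t),np.cos(t)]])
    q=(ray(a,np.c_[u,v],h)[:,:2]*1000-[534.9,-101.2])@R
    r=[]
    for y in(15,25,35,45,52):
        w=q[abs(q[:,1]-y)<2,0];r.append((y,w.min().round(1),w.max().round(1)))
    tp=[(x,q[abs(q[:,0]-x)<2,1].max().round(1)) for x in(-35,-20,0,20,35)]
    e=q[(q[:,0]>55)];print(yaw,r,tp,'ear',e[:,0].max(),e[:,1].max())
E
```

```text
[  174   128   203   121 17200]
11.2 [(15, np.float64(-48.4), np.float64(76.7)), (25, np.float64(-48.5), np.float64(49.3)), (35, np.float64(-48.6), np.float64(49.0)), (45, np.float64(-48.7), np.float64(48.9)), (52, np.float64(-48.8), np.float64(48.5))] [(-35, np.float64(57.9)), (-20, np.float64(58.1)), (0, np.float64(58.4)), (20, np.float64(58.6)), (35, np.float64(58.8))] ear 76.99774990541339 17.19315049744387
11.87 [(15, np.float64(-48.2), np.float64(76.7)), (25, np.float64(-48.2), np.float64(49.5)), (35, np.float64(-48.2), np.float64(49.4)), (45, np.float64(-48.2), np.float64(49.4)), (52, np.float64(-48.2), np.float64(49.4))] [(-35, np.float64(58.3)), (-20, np.float64(58.3)), (0, np.float64(58.3)), (20, np.float64(58.3)), (35, np.float64(58.3))] ear 76.93245484055018 16.343298366828506
12.5 [(15, np.float64(-48.0), np.float64(76.1)), (25, np.float64(-47.9), np.float64(49.8)), (35, np.float64(-47.8), np.float64(49.8)), (45, np.float64(-47.7), np.float64(49.9)), (52, np.float64(-47.3), np.float64(50.0))] [(-35, np.float64(58.7)), (-20, np.float64(58.6)), (0, np.float64(58.3)), (20, np.float64(58.1)), (35, np.float64(58.0))] ear 77.04963155802403 15.73733126454737
```

The outline puts the plate within 1 mm of the chamber axes with matching yaw. Its underside is about 16 mm above the flange, it is level, and it was at rest. Handing in.

```bash
python3 -c "
from h import *
print(sense()['joint_velocities'].round(3));print(close_job())"
```

```text
[-0.004 -0.     0.002 -0.001  0.001  0.001]
the job is handed in; nothing more can be done
None
```

I handed the job in at about 16 s; no verdict came back. The knob stands on zero and is let go. The gripper holds the plate level about 16 mm above the flange, its holes within about 1 mm of the threads by my measurement, and the arm never came near the glassware.

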